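Clamp a food tin in the ratchet kitchen vice

ROBOT

A 6-joint arm with a two-finger parallel gripper is mounted at the origin on a cart in front of the work surface, level with it; the furniture and walls round the work are solid. World frame = base frame: x ahead of the robot, y to its left, z up, the work surface at z = 0. Lengths are in mm, angles in rad, forces in N, time in s.
With the tool pointing down it reaches from about 275 to 825 mm from the base axis. Payload 5.2 kg.
Tool frame: the origin (TCP) lies midway between the tips of the shut fingers; the grasp point (between the pads) lies behind it (r.pinch_z is the z of the grasp point in the tool frame, in mm); z points along the fingers, y is the line along which they close (so a half turn about z gives the same grasp; the last joint's range is limited). The gripper opens to 93 mm and grips with 3 to 60 N. Pads are 15 mm wide; open, the fingers measure 128 mm over their backs; the gripper's body (75 mm by 188 mm) begins 65 mm behind the grasp point.
Start: joints at [-1.39, 0.259, 1.535, -0, 1.348, -0.203], TCP at [205.966, -509.983, 218.653] pointing down, gripper open.
Joint ranges: [-3.14, 3.14], [-0.91, 2.08], [0.19, 2.58], [-1.22, 4.36], [0.22, 2.71], [-3.12, 3.12]. Speed limits (rad/s): [2.57, 2.57, 3.14, 3.14, 3.14, 3.14].

INTERFACE

Orientations are given as a 3x3 rotation matrix whose columns are the frame's x, y, z axes.
In Python, from bench import read_state, optics, r gives the robot as it stands.
- The arm moves only by the tool jog_arm, never from a script. Its argument "deltas" is a list of rows, each a list of 7 numbers: the turn, a rotation vector about the tool's x, y, z in rad, then the shift along the tool's x, y, z in mm, then the closure, from 0 (fully open) to 1 (shut). A call has 1 to 5 rows; each row is the pose to reach, as a shift and turn from the pose commanded when the call began, along the tool's axes at that moment; what a row does not reach only later rows make up. A row lasts 1/12 s, in which the tool goes at most 41.7 mm and 7.16 degrees, less where a joint would pass 70% of its speed; a pose out of reach is approached as far as the arm can. A call with a gripper value outside its range is refused whole. The fingers move at their own pace and stop on an object; "force" is the grip in N (left out, the last holds). Time passes only in rows, so rows that repeat a pose let the fingers close. It gives the time, the measured TCP pose, the force, the opening and the grip force at its end, in the units of the state.
- read_state(): the state, without advancing time (a new reading comes with each control period).
- optics.grab_frame(name): name is "scene" or "top" or "wrist"; returns a dict with "image" (400x640x3 uint8, blue, green, red), "z_map" (400x640 float32, mm along the optical axis (not along the pixel's ray), 0 where there is no reading), "fx", "fy", "cx", "cy" (pixels), "position" and "orientation" of the camera in the world. Camera axes: x right, y up, looking along -z (the intrinsics and any distortion apply to the point x, -y, -z); pixel columns grow to the right and rows downward; lengths in mm; the calibration is good to about 2 mm. A picture is of the moment at which its call begins.
- r.job_done(): hands the job in; it is judged then, once.
Trained networks look in a picture, given as the dict that the camera call returned (one of the last four; its "shot" number tells which), for a name from the list of things; names that differ only in an ending like _2 or _b are one class to them, and where a whole thing is asked for, a point or a joint stands for the part that bears it (a point fixed in the world has none). Each returns a list of dicts, best first, with "p" (0 to 1); they miss things now and then, are a little off and sometimes report something else, mostly with a low value. They report only what shows in the picture. A call takes as long as a camera call. They do not tell look-alikes from the thing itself.
- optics.masks_of(picture, label): "pixels" (400x640 bool, what is visible of it) and "rect" ([left, top, right, bottom] in pixels, round what is visible of it).
The state is a dict: "t": time; "qpos": joint angles; "qd": joint speeds; "tau": joint torques, N m; "tcp_pos": TCP position; "orientation": TCP orientation; "ft_force": force on the tool from outside, world axes, zero at the start; "wrist_torque": the same for the moment, N m; "width": finger opening in mm; "grip_force": force on a finger pad.
Only numpy, scipy, OpenCV 4.12 (cv2) and the standard library are available. Lean on these libraries where they do the work, as an engineer would, in place of code of your own. Each camera call takes 0.05 s, during which the arm holds its last target. There are 200 camera calls.

TASK

Clamp the slim food tin in the kitchen vice, ready to be opened: hold down the release paddle and push the sliding jaw all the way back along its bar, slide the tin upright into the mouth until it rests against the bar, then push the sliding jaw up until the tin sits snug between both jaws. Use only fingertips or the outside of the fingers: press and push gently, lift nothing, and leave the other things where they stand.

Things in the scene. Friction and masses are not known exactly. Their poses are not given: they have to be found in the camera images.
- vice: ratchet kitchen vice, fixed to the worktop. Origin on the worktop under its bar's centre line; y runs along the bar, -x points out of the mouth. Steel bar 24 wide (x +-12), y -90 to +147, z 16 to 26, saw teeth 3 high, 6 apart on top. Fixed jaw at the -y end: arm to x = -58, z 12 to 40, rubber face at y = -45 looking to +y. End stop block at y = 129 to 157, z up to 40. Sizes in mm.
- jaw (a joint): travel of the sliding jaw in m, 0 to 0.085 (fully back at its stop), growing to +y of the vice. Gap between the rubber faces = 0.012 + value; 0.045 is closed on the slim tin. With the paddle up a pawl stops it going back (after 0 to 6 mm of play); towards the fixed jaw it clicks along at a push of 3 to 8 N. Paddle held down: slides both ways at 2 N. It stays where left.
- paddle (a joint): release paddle, a sprung rocker: rad, 0 = up (pawl in the teeth), 0.32 = fully down. Past 0.20 the pawl is clear and the jaw can be pushed back while it is held down. Pin across the bar 54 mm behind the jaw face, 32 mm above the worktop; the end towards the fixed jaw goes down most. Fully down takes 4 N at its middle, 6 N by the housing. It rocks, and may rest, up to 0.2 as the jaw clicks along.
- paddle_top (a point): middle of the top of the paddle's ribbed steel thumb plate, 32 across the bar by 30 along it, 46 above the worktop when up; fully pressed, this point is 11 lower. It lies over the bar, 19 behind the jaw face. Its rear edge is 2 from the housing's front face, so a fingertip pressing the plate and pushed to +y of the vice bears on the housing and takes the jaw along. Sizes in mm.
- housing_front (a point): middle of the upright front face (looks to -y of the vice) of the grey housing block on the sliding jaw, just behind the paddle, 36 behind the jaw face and 55 above the worktop. The block is 37 across the bar, 40 along it, z 42 to 68. Sizes in mm.
- housing_back (a point): middle of the upright back face (looks to +y of the vice) of the same block, 76 behind the jaw face, 55 above the worktop: the place to push the jaw towards the fixed jaw. The bar's teeth, z up to 29, lie below the free space behind it. Sizes in mm.
- jaw_face (a point): middle of the sliding jaw's rubber face, which looks to -y of the vice: 36 in front of the bar's centre line, 26 above the worktop. Its arm is like the fixed one: it reaches to 56 in front of the bar's centre line, is 19 thick, z 12 to 40. Sizes in mm.
- tin: slim cylindrical food tin, 57 in diameter, 72 high, about 0.2 kg, standing loose on the worktop in front of the mouth, its origin at the centre of its underside. On the worktop it passes between the jaws up to the bar's front face: seated there its axis is at x = -40.5 in the vice's frame, and snug against the fixed jaw at y = -16.5. Sizes in mm.
- low_tin: bystander: wider, lower food tin, 75 in diameter, 58 high; origin at the centre of its underside; leave it alone. Sizes in mm.
- spice_bottle: bystander: glass spice bottle with a black cap, 52 in diameter, 100 high; origin at the centre of its underside; leave it alone. Sizes in mm.
- lemon: bystander: lemon, 78 x 55 x 56; origin at the centre of its underside; leave it alone. Sizes in mm.
- wall_cabinet: fixed wall cabinet that overhangs the back of the worktop: its front face is in the plane x = 0.575 m of the robot's frame, y = -0.05 to 0.47, and its underside 0.46 m above the worktop (its origin is at the middle of that underside). Over the vice keep the fingertips below about 0.1 m, so that the wrist stays clear of it.
Things that resemble listed ones, but are neither listed nor needed, are in the scene too. What is shaped like the tin but blue or turquoise is not meant.

How it is judged:
By the outcome, as a careful person would: the job done as asked, in the order asked, and still so for the second after the job is handed in, with the robot touching nothing.
It also fails if it takes over 64 s, if anything falls off the work surface, if the arm or the gripper's body presses on something with over 40 N, if the wrist force passes 120 N, or if a joint passes its speed limit or range.

## Working session

There is one attempt and no reset: what is moved stays moved. The work goes in short steps, Python scripts to look and compute and a tool call to move; the robot and the scene stay as the last step left them, time stands still between calls to the robot, and variables do not carry over. Pictures are saved under pics/ and viewed, at most 10 in all, crops included, and the job is handed in when it is done.

Besides the shell and the picture viewer there is one more tool, called after ">>>" by a JSON object that holds its "method" and its "body". jog_arm: Moves the arm, as the interface text tells. Its arguments: {"type":"object","properties":{"deltas":{"type":"array","items":{"type":"array","items":{"type":"number"}}},"force":{"type":"number"}},"required":["deltas"]}

```bash
mkdir -p pics; ls; cat > h.py <<'E'
import numpy as np, cv2
from bench import read_state, optics, r
def cloud(p):
    z=p["z_map"]; v,u=np.mgrid[:400,:640]
    P=np.stack([(u-p["cx"])/p["fx"]*z,-(v-p["cy"])/p["fy"]*z,-z],-1)
    W=P@np.array(p["orientation"]).T+np.array(p["position"])
    W[z<=0]=np.nan
    return W
E
python3 - <<'E'
from h import *
s=read_state(); print(s["t"],s["tcp_pos"],np.round(s["orientation"],3),r.pinch_z,s["width"])
ims=[]
for n in ("scene","top"):
    p=optics.grab_frame(n); W=cloud(p); cv2.imwrite(f"pics/{n}0.png",p["image"]); np.savez(f"{n}0.npz",W=W,im=p["image"])
    print(n,p["position"],p["fx"],[k for k in p])
    for l in ("vice","jaw","paddle","tin","low_tin","spice_bottle","lemon"):
        for d in optics.masks_of(p,l)[:3]:
            m=d["pixels"]; w=W[m]; print(l,round(d["p"],2),d["rect"],np.nanmedian(w,0).round(),np.nanpercentile(w,2,axis=0).round(),np.nanpercentile(w,98,axis=0).round())
E
```

```text
pics
0.0 [ 205.86942144 -509.42853923  217.8390232 ] [[ 0.927  0.374 -0.   ]
 [ 0.374 -0.927  0.002]
 [ 0.    -0.002 -1.   ]] -18.8 93.01990772360053
scene [ -56.20743915  178.16077422 1260.57806435] 398.8591422224316 ['image', 'z_map', 'fx', 'fy', 'cx', 'cy', 'position', 'orientation', 'shot']
vice 0.61 [280.2, 219.7, 331.4, 291.3] [480. 103.  38.] [376.  19.  -0.] [577. 196.  71.]
jaw 0.9 [295.3, 241.2, 321.5, 263.9] [482. 100.  48.] [452.  47.  21.] [518. 137.  72.]
paddle 0.45 [306.9, 240.6, 309.7, 247.5] [506.  91.  47.] [495.  80.  42.] [517. 103.  52.]
tin 0.92 [240.9, 274.6, 258.9, 303.4] [377. 295.  69.] [358. 270.   7.] [412. 321.  75.]
tin 0.64 [324.8, 250.0, 344.3, 274.3] [413.  18.  68.] [394. -10.   5.] [448.  42.  75.]
tin 0.63 [344.8, 221.8, 360.9, 246.9] [502. -58.  69.] [484. -87.  13.] [536. -34.  75.]
low_tin 0.73 [296.6, 241.0, 322.5, 264.7] [481.  98.  47.] [452.  46.   2.] [517. 134.  72.]
spice_bottle 0.52 [227.4, 251.7, 250.8, 276.0] [473. 317.  78.] [461. 296.   1.] [520. 349. 105.]
lemon 0.57 [250.8, 236.1, 271.0, 250.9] [547. 238.  48.] [524. 213.  28.] [5
[... 378 characters left out ...]
[488. 102.  51.] [455.  52.  30.] [516. 133.  74.]
paddle 0.64 [292.5, 213.5, 309.1, 224.7] [504.  94.  47.] [491.  81.  39.] [519. 106.  53.]
tin 0.83 [316.0, 236.8, 332.7, 252.9] [422.  14.  69.] [398.  -8.  63.] [446.  38.  76.]
tin 0.79 [336.0, 211.4, 358.2, 225.7] [508. -58.  69.] [485. -85.  15.] [535. -33.  76.]
tin 0.53 [222.4, 244.9, 242.7, 264.7] [385. 294.  69.] [362. 271.  30.] [410. 322.  76.]
low_tin 0.74 [387.4, 248.0, 414.4, 272.6] [ 373. -230.   55.] [ 339. -273.    1.] [ 407. -196.   62.]
spice_bottle 0.58 [218.1, 216.8, 236.0, 232.7] [485. 312.  97.] [463. 296.   7.] [509. 338. 105.]
lemon 0.53 [244.0, 189.3, 261.1, 214.8] [553. 237.  48.] [525. 215.   4.] [589. 263.  60.]
```

View pics/scene0.png

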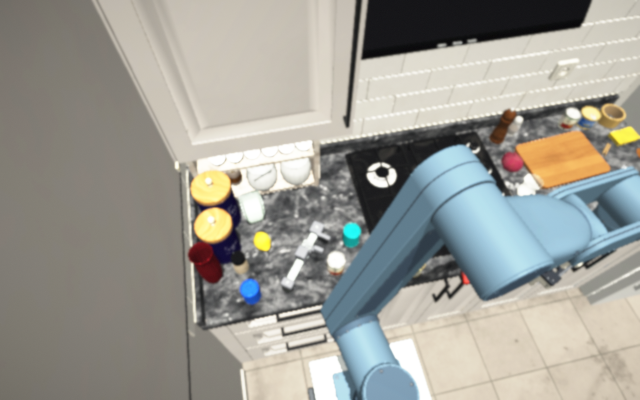

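View pics/top0.png

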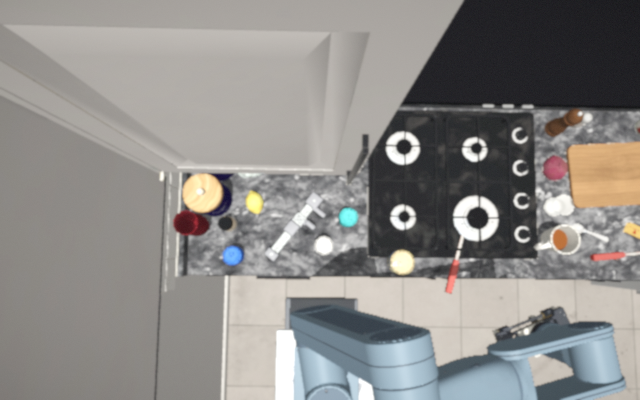

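```bash
python3 - <<'E'
from h import *
d=np.load("top0.npz"); W,im=d["W"],d["im"]
c=im[180:270,250:350]; cv2.imwrite("pics/topc.png",cv2.resize(c,None,fx=6,fy=6,interpolation=cv2.INTER_CUBIC))
# points by height
for n in ("top0","scene0"):
    W=np.load(n+".npz")["W"].reshape(-1,3)
    m=(W[:,0]>340)&(W[:,0]<600)&(W[:,1]>-0)&(W[:,1]<215)&(W[:,2]>16)&(W[:,2]<80)
    # drop tin
    m&=np.hypot(W[:,0]-422,W[:,1]-15)>40
    P=W[m]
    # bar: fit using teeth z 22..33
    B=P[(P[:,2]>18)&(P[:,2]<34)]
    print(n,len(P),len(B))
    from_=np.c_[B[:,:2]]
    # grid search: yaw; find direction minimizing IQR of transverse
    best=[]
    for a in np.radians(np.arange(110,160,.5)):
        y=np.array([np.cos(a),np.sin(a)]); x=np.array([y[1],-y[0]])
        t=from_@x; h=np.histogram(t,bins=np.arange(t.min(),t.max()+3,3))[0]
        c=np.convolve(h,np.ones(8)); best.append((c.max(),np.degrees(a)))
    print(sorted(best)[-6:])
    m=P[:,2]>60; print("housing top",m.sum(),P[m].mean(0).round(1), cv2.minAreaRect(P[m][:,:2].astype(np.float32)))
    E=P[(P[:,0]<420)&(P[:,2]>33)]; print("end",len(E),E.mean(0).round(1),cv2.minAreaRect(E[:,:2].astype(np.float32)))
    F=P[(P[:,0]>525)&(P[:,2]>33)]; print("fixed",len(F),F.mean(0).round(1),cv2.minAreaRect(F[:,:2].astype(np.float32)))
    Tn=W[(np.hypot(W[:,0]-422,W[:,1]-15)<45)&(W[:,2]>66)&(W[:,2]<82)]; print("tin",cv2.minEnclosingCircle(Tn[:,:2].astype(np.float32)),Tn.mean(0),(Tn.min(0)+Tn.max(0))/2)
E
```

```text
top0 982 305
[(np.float64(240.0), np.float64(142.0)), (np.float64(242.0), np.float64(142.5)), (np.float64(243.0), np.float64(141.0)), (np.float64(246.0), np.float64(141.5)), (np.float64(247.0), np.float64(143.0)), (np.float64(247.0), np.float64(143.5))]
housing top 144 [475.3 116.9  68.4] ((475.345458984375, 117.26115417480469), (35.95789337158203, 39.83140563964844), 52.1423454284668)
end 107 [392.9 180.4  41. ] ((393.2952880859375, 180.33197021484375), (39.39923858642578, 28.540977478027344), 54.46804428100586)
fixed 220 [558.9  50.5  40.3] ((564.688720703125, 112.28973388671875), (201.6999969482422, 64.48741149902344), 85.81946563720703)
tin ((422.0243835449219, 15.246859550476074), 28.27316665649414) [421.90104857  15.33531838  70.36005181] [421.17981561  15.1249436   72.43177513]
scene0 964 339
[(np.float64(224.0), np.float64(139.0)), (np.float64(224.0), np.float64(139.5)), (np.float64(224.0), np.float64(141.5)), (np.float64(224.0), np.float64(143.5)), (np.float64(225.0), np.float64(142.0)), (np.float64(225.0), np.float64(143.0))]
housing top 133 [472.9 116.2  68.2] ((473.9978332519531, 116.60472106933594), (38.00716781616211, 38.74443054199219), 50.62106704711914)
end 104 [391.3 179.1  40.3] ((393.401123046875, 177.80636596679688), (38.74866485595703, 34.18971633911133), 38.70025634765625)
fixed 187 [556.6  54.3  40.3] ((558.9912719726562, 115.098876953125), (199.00811767578125, 66.12342071533203), 89.47265625)
tin ((421.35809326171875, 14.631349563598633), 28.852943420410156) [422.05159277  14.14147797  70.481662  ] [421.82459479  14.14678732  71.31015991]
```

View pics/topc.png

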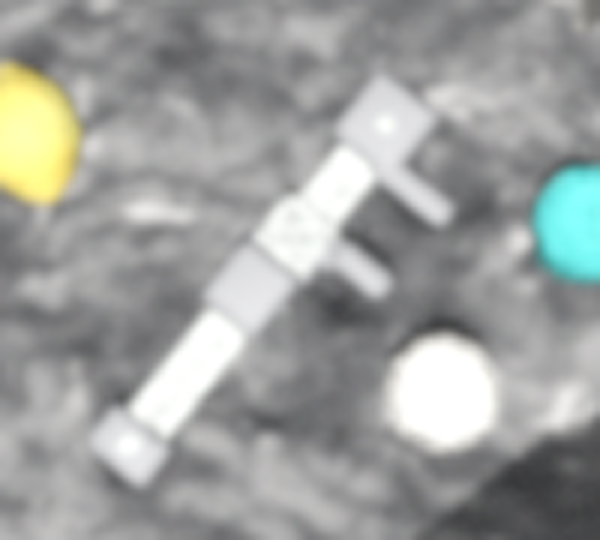

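The scene shows the vice with its mouth facing the robot. The white tin is at top px (324,244), with turquoise and blue look-alikes at (348,217) and (232,255). In the crop, the housing is at (248,290), the end stop at (130,447) and the fixed jaw at (388,120). I'm moving to a close view point next.

>>> {"method": "jog_arm", "body": {"deltas": [[0, 0, -0.12, 26, -29.8, 1.2, 1], [0, 0, -0.24, 52, -59.6, 2.4, 1], [0, 0, -0.36, 78, -89.4, 3.6, 1], [0, 0, -0.48, 104, -119.2, 4.8, 1], [0, 0, -0.6, 130, -149, 6, 1]], "force": 10}}

```text
t: 1.22
tcp_pos: [270.9, -321.4, 212.6]
orientation: [[0.55, 0.835, 0.0], [0.835, -0.55, -0.0], [0.0, 0.0, -1.0]]
ft_force: [0.6, -0.0, 0.7]
width: 64.2
grip_force: 0.0
```

>>> {"method": "jog_arm", "body": {"deltas": [[0, 0, -0.12, 38.2, -10, 1.2, 1], [0, 0, -0.24, 76.4, -20, 2.4, 1], [0, 0, -0.36, 114.6, -30, 3.6, 1], [0, 0, -0.48, 152.8, -40, 4.8, 1], [0, 0, -0.6, 191, -50, 6, 1]]}}

```text
t: 1.63
tcp_pos: [335.0, -134.7, 207.0]
orientation: [[-0.018, 1.0, 0.001], [1.0, 0.018, -0.001], [-0.001, 0.001, -1.0]]
ft_force: [0.8, -0.1, -0.1]
width: 30.8
grip_force: 0.0
```

>>> {"method": "jog_arm", "body": {"deltas": [[0, 0, -0.12, 37, 13.4, 1.2, 1], [0, 0, -0.24, 74, 26.8, 2.4, 1], [0, 0, -0.36, 111, 40.2, 3.6, 1], [0, 0, -0.48, 148, 53.6, 4.8, 1], [0, 0, -0.6, 186, 67, 6, 1]]}}

```text
t: 2.05
tcp_pos: [399.8, 52.4, 201.0]
orientation: [[-0.58, 0.814, 0.001], [0.814, 0.58, -0.0], [-0.001, 0.001, -1.0]]
ft_force: [1.7, -1.6, -0.2]
width: 1.2
grip_force: 0.0
```

>>> {"method": "jog_arm", "body": {"deltas": [[0, 0, -0.1, 0, 0, 0, 1], [0, 0, -0.2, 0, 0, 0, 1], [0, 0, -0.304, 0, 0, 0, 1], [0, 0, -0.304, 0, 0, 0, 1]]}}

```text
t: 2.38
tcp_pos: [399.4, 51.0, 200.7]
orientation: [[-0.797, 0.604, 0.0], [0.604, 0.797, -0.0], [-0.0, 0.0, -1.0]]
ft_force: [0.2, -0.5, -0.4]
width: 0.1
grip_force: 0.0
```

```bash
cat >> h.py <<'E'
from scipy.optimize import minimize
def fitvice(P,g0,jaw0):
    """top-view points (world xyz) -> fit ox,oy,yaw,jaw by z height-map agreement"""
    def hm(q,j):
        x,y=q[:,0],q[:,1]; f=-45+12+j; z=np.zeros(len(q))
        def box(a,b,c,d,h): 
            m=(x>a)&(x<b)&(y>c)&(y<d); z[m]=np.maximum(z[m],h)
        box(-12,12,-90,147,28); box(-20,20,129,157,40); box(-58,-12,-64,-45,40); box(-56,-12,f,f+19,40)
        box(-18.5,18.5,f+36,f+76,68); box(-16,16,f+4,f+34,46)
        return z
    def cost(p):
        a=p[2]; Y=np.array([np.cos(a),np.sin(a)]); X=np.array([Y[1],-Y[0]])
        d=P[:,:2]-p[:2]; q=np.c_[d@X,d@Y]
        m=(q[:,1]>-63)&(q[:,1]<180)&(q[:,0]>-90)&(q[:,0]<60)
        return np.minimum(abs(hm(q,p[3])-P[:,2]),15)[m].mean()
    best=None
    for k in range(6):
        rng=np.random.default_rng(k); s=np.array([8,8,.04,8])
        sim=np.vstack([[*g0,jaw0]]+[np.array([*g0,jaw0])+s*rng.normal(size=4) for _ in range(4)])
        o=minimize(cost,[*g0,jaw0],method="Nelder-Mead",options=dict(initial_simplex=sim,maxiter=600))
        if best is None or o.fun<best.fun: best=o
    return best.x,best.fun
E
python3 - <<'E'
from h import *
s=read_state(); print(s["t"],s["tcp_pos"],np.round(s["orientation"],3),s["width"],s["ft_force"])
p=optics.grab_frame("wrist"); W=cloud(p); cv2.imwrite("pics/w1.png",p["image"]); np.savez("w1.npz",W=W,im=p["image"])
print(p["position"],p["fx"])
ok=lambda W:W.reshape(-1,3)[np.isfinite(W.reshape(-1,3)).all(1)]
for n in ("top0","scene0","w1"):
    P=ok(np.load(n+".npz")["W"]); P=P[(P[:,2]<85)&(np.hypot(P[:,0]-422,P[:,1]-15)>36)]
    P=P[(abs(P[:,0]-480)<180)&(abs(P[:,1]-100)<150)]
    x,f=fitvice(P[::max(1,len(P)//15000)],(506.6,92.9,np.radians(142.5)),16); print(n,len(P),x[:2].round(1),np.degrees(x[2]).round(2),x[3].round(1),f)
P=ok(W); T=P[(np.hypot(P[:,0]-422,P[:,1]-15)<45)&(P[:,2]>66)&(P[:,2]<82)]
if len(T): print("tin",cv2.minEnclosingCircle(T[:,:2].astype(np.float32)))
E
```

```text
2.3833 [399.4335738   51.04387236 200.71449842] [[-0.797  0.604  0.   ]
 [ 0.604  0.797 -0.   ]
 [-0.     0.    -1.   ]] 0.07469698214221024 [ 0.20511602 -0.49159791 -0.44414571]
[333.59768032 101.02302494 366.45087593] 326.5820402498667
top0 9179 [505.9  94.7] 142.69 14.6 3.1501733803440812
scene0 9912 [512.5  89.1] 140.49 22.2 5.548034884132664
w1 61689 [504.9  94. ] 142.69 15.7 2.321002319018975
tin ((420.64544677734375, 15.852855682373047), 28.629545211791992)
```

View pics/w1.png

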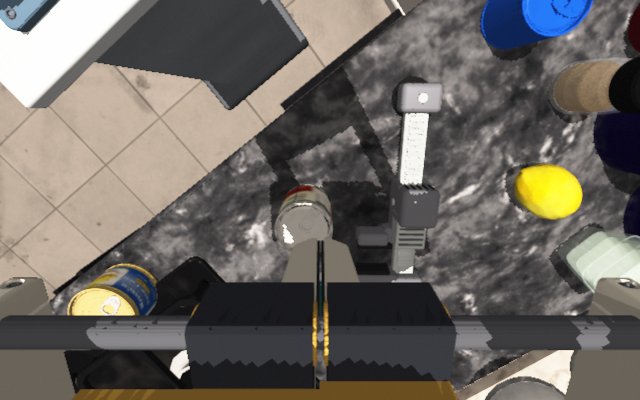

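>>> {"method": "jog_arm", "body": {"deltas": [[0, 0, 0.0, -13, 24, 26, 1], [0, 0, 0, -26, 49, 52, 1], [0, 0, 0, -39, 74, 78, 1], [0, 0, 0, -50, 98, 105, 1], [0, 0, 0, -50, 98, 105, 1]]}}

```text
t: 2.85
tcp_pos: [499.3, 98.6, 89.5]
orientation: [[-0.791, 0.612, -0.008], [0.612, 0.791, 0.001], [0.007, -0.004, -1.0]]
ft_force: [-1.6, 0.9, -1.1]
width: 0.2
grip_force: 0.0
```

>>> {"method": "jog_arm", "body": {"deltas": [[0, 0, 0, 0, 0, 20, 1], [0, 0, 0, 0, 0, 40, 1], [0, 0, 0, 0, 0, 44, 1], [0, 0, 0, 0, 0, 44, 1]]}}

```text
t: 3.18
tcp_pos: [497.5, 97.3, 51.0]
orientation: [[-0.792, 0.61, -0.003], [0.61, 0.792, 0.0], [0.002, -0.002, -1.0]]
ft_force: [-0.4, -0.7, -0.0]
width: 0.9
grip_force: 0.0
```

```bash
cat >> h.py <<'E'
O=np.array([505.3,94.2]); a=np.radians(142.69); VY=np.array([np.cos(a),np.sin(a)]); VX=np.array([VY[1],-VY[0]])
def vf(p): d=np.array(p[:2])-O; return np.array([d@VX,d@VY,*p[2:3]]).round(1)
def st():
    s=read_state(); f=s["ft_force"]; print(s["t"],"vice",vf(s["tcp_pos"]),"F vice",vf([*(O+f[:2]),f[2]]),"width",s["width"],"yaw",np.degrees(np.arctan2(s["orientation"][1][0],s["orientation"][0][0])).round(2))
    return s
E
python3 - <<'E'
from h import *
st()
p=optics.grab_frame("wrist"); cv2.imwrite("pics/w2.png",p["image"])
E
```

```text
3.1833 vice [-2.3  8.1 51. ] F vice [-0.8 -0.1 -0. ] width 0.8628015406428322 yaw 142.39
```

View pics/w2.png

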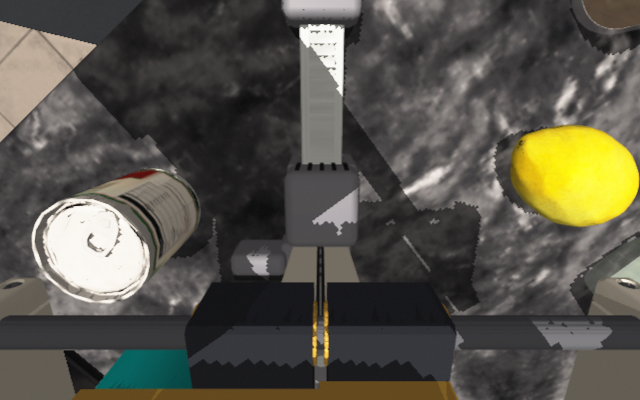

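>>> {"method": "jog_arm", "body": {"deltas": [[0, 0, 0, 0, 1.5, 5, 1], [0, 0, 0, 0, 2, 8, 1], [0, 0, 0, 0, 2, 10, 1], [0, 0, 0, 0, 2, 12, 1], [0, 0, 0, 0, 2, 12, 1]]}}

```text
t: 3.65
tcp_pos: [501.3, 99.2, 40.7]
orientation: [[-0.793, 0.609, 0.003], [0.609, 0.793, -0.0], [-0.003, 0.002, -1.0]]
ft_force: [2.4, -0.5, 4.4]
width: 0.6
grip_force: 2.2
```

>>> {"method": "jog_arm", "body": {"deltas": [[0, 0, 0, 0, 0, 1, 1], [0, 0, 0, 0, 0, 2, 1], [0, 0, 0, 0, 0, 3, 1], [0, 0, 0, 0, 0, 3, 1]]}}

```text
t: 3.98
tcp_pos: [501.1, 99.5, 38.1]
orientation: [[-0.794, 0.608, 0.003], [0.608, 0.794, 0.0], [-0.002, 0.002, -1.0]]
ft_force: [-1.6, -1.5, 14.5]
width: 0.6
grip_force: 6.9
```

>>> {"method": "jog_arm", "body": {"deltas": [[0, 0, 0, 5, 0, 0, 1], [0, 0, 0, 12, 0, 0, 1], [0, 0, 0, 20, 0, 0, 1], [0, 0, 0, 28, 0, 0, 1], [0, 0, 0, 36, 0, 0, 1]]}}

```text
t: 4.4
tcp_pos: [472.9, 121.3, 38.2]
orientation: [[-0.794, 0.608, 0.004], [0.608, 0.794, -0.0], [-0.003, 0.002, -1.0]]
ft_force: [0.5, -2.6, 13.6]
width: 0.7
grip_force: 6.5
```

```bash
python3 -c "
from h import *
st()"
```

```text
4.4 vice [ 1.9 42.2 38.2] F vice [-1.8 -1.9 13.6] width 0.7330748548650201 yaw 142.54
```

>>> {"method": "jog_arm", "body": {"deltas": [[0, 0, 0, 8, 0, 0, 1], [0, 0, 0, 16, 0, 0, 1], [0, 0, 0, 24, 0, 0, 1], [0, 0, 0, 31, 0, 0, 1], [0, 0, 0, 36, 0, 0, 1]]}}

```text
t: 4.82
tcp_pos: [445.9, 142.9, 38.6]
orientation: [[-0.794, 0.607, 0.007], [0.607, 0.794, -0.001], [-0.007, 0.004, -1.0]]
ft_force: [5.9, -5.6, 9.2]
width: 0.6
grip_force: 4.6
```

>>> {"method": "jog_arm", "body": {"deltas": [[0, 0, 0, 3, 0, 0, 1], [0, 0, 0, 5, 0, 0, 1], [0, 0, 0, 5, 0, 0, 1]]}}

```text
t: 5.07
tcp_pos: [445.2, 143.7, 38.6]
orientation: [[-0.795, 0.607, 0.012], [0.607, 0.795, -0.004], [-0.012, 0.004, -1.0]]
ft_force: [11.8, -15.8, 2.8]
width: 0.4
grip_force: 15.2
```

```bash
python3 -c "
from h import *
st()"
```

```text
5.0667 vice [ 2.9 77.8 38.6] F vice [ -5.5 -19.    2.8] width 0.3882344144911353 yaw 142.64
```

>>> {"method": "jog_arm", "body": {"deltas": [[0, 0, 0, 2, 0, -5, 1], [0, 0, 0, 0, 0, -12, 1], [0, 0, 0, -5, 0, -25, 1], [0, 0, 0, -10, -10, -50, 1], [0, 0, 0, -10, -10, -55, 1]]}}

```text
t: 5.48
tcp_pos: [441.5, 131.5, 93.6]
orientation: [[-0.793, 0.609, 0.002], [0.609, 0.793, -0.0], [-0.002, 0.001, -1.0]]
ft_force: [0.6, 0.6, 0.2]
width: 0.3
grip_force: 0.0
```

```bash
python3 - <<'E'
from h import *
st()
ok=lambda W:W.reshape(-1,3)[np.isfinite(W.reshape(-1,3)).all(1)]
for n in ("wrist",):
    p=optics.grab_frame(n); W=cloud(p); cv2.imwrite("pics/w3.png",p["image"])
    P=ok(W); q=P[:,:2]-O; q=np.c_[q@VX,q@VY,P[:,2]]
    H=q[(q[:,2]>64)&(q[:,2]<73)&(abs(q[:,0])<30)&(q[:,1]>50)&(q[:,1]<150)]; print("housing top",len(H),np.percentile(H,[1,50,99],axis=0).round(1))
    E=q[(q[:,2]>36)&(q[:,2]<43)&(abs(q[:,0])<30)&(q[:,1]>120)&(q[:,1]<170)]; print("end top",len(E),np.percentile(E,[1,50,99],axis=0).round(1))
    J=q[(q[:,2]>36)&(q[:,2]<43)&(q[:,0]<-25)&(q[:,0]>-70)&(q[:,1]>20)&(q[:,1]<100)]; print("arm",len(J),J.size and np.percentile(J,[1,50,99],axis=0).round(1))
    T=P[(np.hypot(P[:,0]-422,P[:,1]-15)<45)&(P[:,2]>66)&(P[:,2]<82)]
    if len(T): print("tin",vf(cv2.minEnclosingCircle(T[:,:2].astype(np.float32))[0]))
E
```

```text
5.4833 vice [-9.  73.3 93.6] F vice [ 0.9 -0.1  0.2] width 0.25176910220135457 yaw 142.5
housing top 3510 [[-17.8  89.4  64.3]
 [ -0.7 109.4  67.3]
 [ 16.8 126.8  69. ]]
end top 2390 [[-19.1 129.7  36.2]
 [ -0.5 143.1  39.3]
 [ 18.4 155.7  41.5]]
arm 874 [[-55.1  53.1  36. ]
 [-39.8  63.8  38.9]
 [-25.4  70.8  40.9]]
tin [-114.8   25.6]
```

View pics/w3.png

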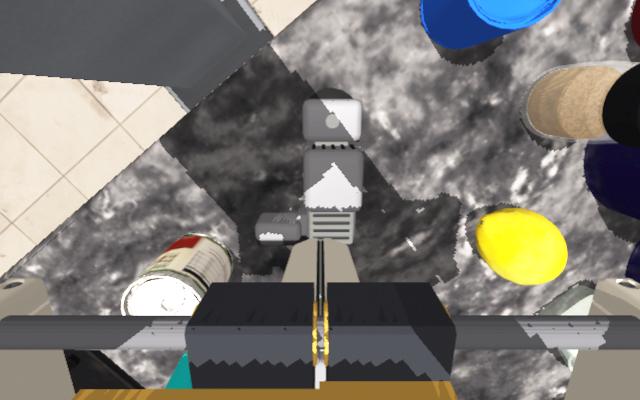

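The jaw is fully back: housing centre at y≈108–109, almost touching the end stop, as seen at wrist px (333,180). The tin stands at about vice (-113.5, 19). Next I'll cradle it with part-open fingertips and push it in diagonally.

>>> {"method": "jog_arm", "body": {"deltas": [[0, 0, 0.12, -8, -30, -1, 0.6], [0, 0, 0.24, -16, -60, -2, 0.6], [0, 0, 0.36, -24, -90, -3, 0.6], [0, 0, 0.48, -32, -120, -4, 0.6], [0, 0, 0.6, -38.6, -151.7, -5, 0.6]]}}

```text
t: 5.95
tcp_pos: [377.7, -11.8, 95.6]
orientation: [[-0.307, 0.952, -0.001], [0.952, 0.307, 0.001], [0.001, -0.001, -1.0]]
ft_force: [0.1, -0.6, -0.0]
width: 29.2
grip_force: 0.0
```

>>> {"method": "jog_arm", "body": {"deltas": [[0, 0, 0.12, 0, 0, 0, 0.6], [0, 0, 0.24, 0, 0, 0, 0.6], [0, 0, 0.36, 0, 0, 0, 0.6], [0, 0, 0.48, 0, 0, 0, 0.6], [0, 0, 0.6, 0, 0, 0, 0.6]]}}

```text
t: 6.37
tcp_pos: [378.1, -11.0, 95.6]
orientation: [[0.285, 0.958, -0.002], [0.958, -0.285, 0.001], [0.001, -0.002, -1.0]]
ft_force: [-0.8, -0.1, -0.3]
width: 37.0
grip_force: 0.0
```

>>> {"method": "jog_arm", "body": {"deltas": [[0, 0, 0.12, 0, 0, 0, 0.6], [0, 0, 0.24, 0, 0, 0, 0.6], [0, 0, 0.36, 0, 0, 0, 0.6], [0, 0, 0.48, 0, 0, 0, 0.6], [0, 0, 0.6, 0, 0, 0, 0.6]]}}

```text
t: 6.78
tcp_pos: [378.1, -10.7, 95.5]
orientation: [[0.776, 0.63, -0.002], [0.63, -0.776, 0.001], [-0.001, -0.002, -1.0]]
ft_force: [0.2, 0.2, 0.5]
width: 36.9
grip_force: 0.0
```

>>> {"method": "jog_arm", "body": {"deltas": [[0, 0, 0.097, 0, 0, 0, 0.6], [0, 0, 0.097, 0, 0, 0, 0.6], [0, 0, 0.097, 0, 0, 0, 0.6]]}}

```text
t: 7.03
tcp_pos: [378.3, -11.0, 95.8]
orientation: [[0.829, 0.56, -0.002], [0.56, -0.829, 0.001], [-0.001, -0.002, -1.0]]
ft_force: [0.5, 0.4, -0.9]
width: 37.1
grip_force: 0.0
```

```bash
python3 - <<'E'
from h import *
st()
p=optics.grab_frame("wrist"); W=cloud(p); cv2.imwrite("pics/w4.png",p["image"])
P=W.reshape(-1,3); P=P[np.isfinite(P).all(1)]
T=P[(np.hypot(P[:,0]-422,P[:,1]-15)<45)&(P[:,2]>66)&(P[:,2]<80)]
if len(T): print("tin",len(T),vf(cv2.minEnclosingCircle(T[:,:2].astype(np.float32))[0]),cv2.minEnclosingCircle(T[:,:2].astype(np.float32)))
E
```

```text
7.0333 vice [-160.6   37.3   95.8] F vice [ 0.6 -0.1 -0.9] width 37.145271288502386 yaw 34.04
tin 7251 [-114.2   18.8] ((421.120361328125, 14.778131484985352), 28.534093856811523)
```

View pics/w4.png

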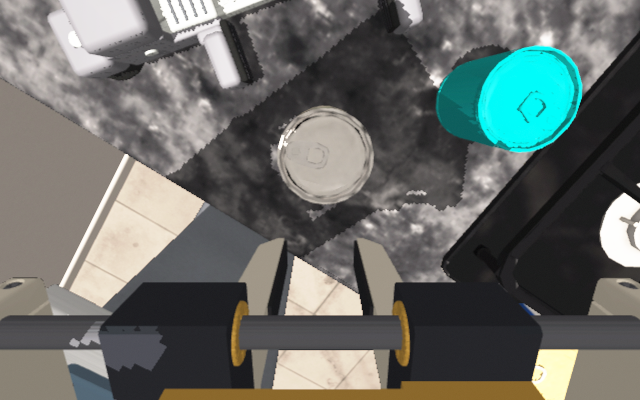

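>>> {"method": "jog_arm", "body": {"deltas": [[0, 0, 0, 0, 2.6, 30, 0.6], [0, 0, 0, 0, 2.6, 60, 0.6], [0, 0, 0, 0, 2.6, 76, 0.6], [0, 0, 0, 10, 2.6, 76, 0.6], [0, 0, 0, 16, 2.6, 76, 0.6]]}}

```text
t: 7.5
tcp_pos: [393.9, -4.3, 20.2]
orientation: [[0.83, 0.558, -0.002], [0.558, -0.83, 0.001], [-0.001, -0.002, -1.0]]
ft_force: [0.3, -0.8, 0.2]
width: 37.3
grip_force: 0.0
```

>>> {"method": "jog_arm", "body": {"deltas": [[0, 0, 0, 5, 0, 0, 0.6], [0, 0, 0, 10, 0, 0, 0.6], [0, 0, 0, 16, 0, 0, 0.6], [0, 0, 0, 23, 0, 0, 0.6], [0, 0, 0, 30, 0, 0, 0.6]]}}

```text
t: 7.92
tcp_pos: [419.7, 12.1, 21.3]
orientation: [[0.83, 0.557, 0.001], [0.557, -0.83, -0.0], [0.001, 0.001, -1.0]]
ft_force: [-1.6, -1.1, -0.7]
width: 37.5
grip_force: 0.8
```

```bash
cat >> h.py <<'E'
def tin(g,R=50):
    p=optics.grab_frame("wrist"); P=cloud(p).reshape(-1,3); P=P[np.isfinite(P).all(1)]
    d=P[:,:2]-O; q=np.c_[d@VX,d@VY,P[:,2]].astype(np.float32)
    T=q[(np.hypot(q[:,0]-g[0],q[:,1]-g[1])<R)&(q[:,2]>69)&(q[:,2]<77)]
    print("tin vice",len(T),cv2.minEnclosingCircle(T[:,:2].copy()) if len(T) else None)
    return p,q
E
python3 - <<'E'
from h import *
st(); p,q=tin((-100,15))
E
```

```text
7.9167 vice [-117.2   18.4   21.3] F vice [-1.9  0.6 -0.7] width 37.47628056422594 yaw 33.87
tin vice 6749 ((-94.06625366210938, 10.770142555236816), 33.805904388427734)
```

>>> {"method": "jog_arm", "body": {"deltas": [[0, 0, 0, 7, 0, 1, 0.6], [0, 0, 0, 14, 0, 1, 0.6], [0, 0, 0, 21, 0, 1, 0.6], [0, 0, 0, 28, 0, 1, 0.6], [0, 0, 0, 35, 0, 1, 0.6]]}}

```text
t: 8.38
tcp_pos: [447.9, 31.5, 19.8]
orientation: [[0.83, 0.557, -0.001], [0.557, -0.83, -0.0], [-0.001, -0.0, -1.0]]
ft_force: [-4.2, -2.7, 5.6]
width: 37.4
grip_force: 3.4
```

```bash
cat >> h.py <<'E'
def tin2(g):
    """robust rim circle, radius 28.5, from wrist depth"""
    p=optics.grab_frame("wrist"); P=cloud(p).reshape(-1,3); P=P[np.isfinite(P).all(1)]
    d=P[:,:2]-O; q=np.c_[d@VX,d@VY,P[:,2]]
    T=q[(np.hypot(q[:,0]-g[0],q[:,1]-g[1])<45)&(q[:,2]>68)&(q[:,2]<76)][:,:2]
    gx,gy=np.meshgrid(np.arange(-15,15.1,.5)+g[0],np.arange(-15,15.1,.5)+g[1])
    c=[(np.hypot(T[:,0]-x,T[:,1]-y)<28.7).sum() for x,y in zip(gx.ravel(),gy.ravel())]
    c=np.array(c); b=c>=c.max()*.998; print("tin vice",c.max(),len(T),gx.ravel()[b].mean().round(1),gy.ravel()[b].mean().round(1))
    return p,q
E
python3 - <<'E'
from h import *
st(); p,q=tin2((-58,-2))
E
```

```text
8.3833 vice [-84.7   7.6  19.8] F vice [-4.7  1.7  5.6] width 37.40229075716155 yaw 33.86
tin vice 11405 12080 -57.0 -1.5
```

>>> {"method": "jog_arm", "body": {"deltas": [[0, 0, 0, 5, 0, 0, 0.6], [0, 0, 0, 10, 0, 0, 0.6], [0, 0, 0, 14, 0, 0, 0.6], [0, 0, 0, 16, 0, 0, 0.6], [0, 0, 0, 17, 0, 0, 0.6]]}}

```text
t: 8.85
tcp_pos: [461.1, 40.2, 19.6]
orientation: [[0.83, 0.558, -0.002], [0.558, -0.83, -0.001], [-0.003, -0.0, -1.0]]
ft_force: [-8.3, -8.3, 8.3]
width: 37.2
grip_force: 5.7
```

```bash
python3 - <<'E'
from h import *
st(); p,q=tin2((-42,-6))
E
```

```text
8.85 vice [-69.7   2.4  19.6] F vice [-11.6   1.6   8.3] width 37.176553938023424 yaw 33.91
tin vice 11648 12296 -42.0 -7.0
```

>>> {"method": "jog_arm", "body": {"deltas": [[0, 0, 0, 1, 0, 0, 0.6], [0, 0, 0, 2, 0, 0, 0.6], [0, 0, 0, 2, 0, 0, 0.6]]}}

```text
t: 9.15
tcp_pos: [461.2, 40.4, 19.6]
orientation: [[0.83, 0.558, -0.005], [0.558, -0.83, -0.003], [-0.006, -0.001, -1.0]]
ft_force: [-10.1, -11.6, 11.4]
width: 37.2
grip_force: 8.0
```

```bash
python3 - <<'E'
from h import *
st(); p,q=tin2((-42,-6)); cv2.imwrite("pics/w5.png",p["image"])
E
```

```text
9.15 vice [-69.5   2.4  19.6] F vice [-15.4   1.   11.4] width 37.18549523056413 yaw 33.92
tin vice 11937 12583 -41.7 -6.8
```

View pics/w5.png

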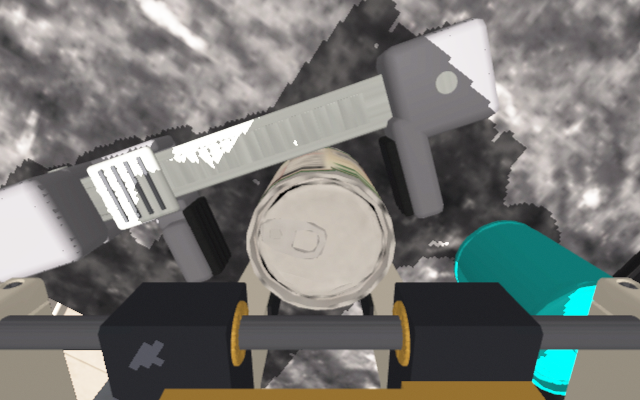

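The tin is seated against the bar (px 320,240), upright between both jaws, at y≈-7. Backing off and going behind the housing.

>>> {"method": "jog_arm", "body": {"deltas": [[0, 0, 0, -10, 0, 0, 0.6], [0, 0, 0, -25, 0, 0, 0.6], [0, 0, 0, -40, 0, -5, 0.6], [0, 0, 0, -40, 0, -42, 0.6], [0, 0, 0, -40, 0, -78, 0.6]]}}

```text
t: 9.62
tcp_pos: [428.2, 19.9, 97.1]
orientation: [[0.831, 0.556, -0.004], [0.556, -0.831, 0.002], [-0.003, -0.004, -1.0]]
ft_force: [2.2, -0.8, 0.1]
width: 37.2
grip_force: 0.0
```

>>> {"method": "jog_arm", "body": {"deltas": [[0, 0, 0.12, 5.4, -16, 0, 1], [0, 0, 0.24, 10.8, -32, 0, 1], [0, 0, 0.36, 16.2, -48, 0, 1], [0, 0, 0.48, 21.6, -64, 0, 1], [0, 0, 0.6, 27, -79.5, 0, 1]]}}

```text
t: 10.03
tcp_pos: [408.7, 101.7, 97.8]
orientation: [[1.0, -0.016, 0.002], [-0.016, -1.0, 0.001], [0.002, -0.001, -1.0]]
ft_force: [-0.2, 0.4, -0.0]
width: 8.6
grip_force: 0.0
```

>>> {"method": "jog_arm", "body": {"deltas": [[0, 0, 0.12, -4, -16, 0, 1], [0, 0, 0.24, -8, -32, 0, 1], [0, 0, 0.36, -12, -48, 0, 1], [0, 0, 0.48, -17, -64, 0, 1], [0, 0, 0.6, -22, -81.5, 0, 1]]}}

```text
t: 10.45
tcp_pos: [387.4, 183.4, 97.7]
orientation: [[0.816, -0.577, 0.001], [-0.577, -0.816, 0.001], [0.0, -0.002, -1.0]]
ft_force: [-0.3, -0.6, -0.5]
width: 0.5
grip_force: 0.0
```

>>> {"method": "jog_arm", "body": {"deltas": [[0, 0, 0.045, 0, 0, 0, 1], [0, 0, 0.045, 0, 0, 0, 1]]}}

```text
t: 10.62
tcp_pos: [387.2, 183.5, 97.6]
orientation: [[0.794, -0.608, 0.001], [-0.608, -0.794, 0.001], [0.0, -0.001, -1.0]]
ft_force: [-0.3, -0.5, -0.3]
width: 0.6
grip_force: 0.0
```

```bash
python3 - <<'E'
from h import *
s=st(); p,q=tin2((-42,-6))
H=q[(q[:,2]>64)&(q[:,2]<73)&(abs(q[:,0])<30)&(q[:,1]>50)&(q[:,1]<150)]; print("housing",len(H),np.percentile(H,[1,50,99],axis=0).round(1))
E
```

```text
10.6167 vice [ -0.6 148.   97.6] F vice [-0.6 -0.1 -0.3] width 0.5655553105979645 yaw -37.47
tin vice 367 367 -42.0 3.1
housing 3499 [[-18.4  88.4  64.3]
 [ -0.9 105.8  67.4]
 [ 16.4 125.7  69.1]]
```

>>> {"method": "jog_arm", "body": {"deltas": [[0, 0, 0, 0, 0, 25, 1], [0, 0, 0, 0, 0, 44, 1], [0, 0, 0, 0, 0, 49, 1], [0, 0, 0, 5, 0, 49, 1], [0, 0, 0, 10, 0, 49, 1]]}}

```text
t: 11.08
tcp_pos: [395.7, 175.9, 48.9]
orientation: [[0.794, -0.608, -0.0], [-0.608, -0.794, 0.0], [-0.0, -0.0, -1.0]]
ft_force: [0.0, -0.2, 0.9]
width: 0.3
grip_force: 0.0
```

>>> {"method": "jog_arm", "body": {"deltas": [[0, 0, 0, 4, 0, 0, 1], [0, 0, 0, 8, 0, 0, 1], [0, 0, 0, 12, 0, 0, 1], [0, 0, 0, 16, 0, 0, 1], [0, 0, 0, 20, 0, 0, 1]]}}

```text
t: 11.5
tcp_pos: [411.2, 164.0, 49.2]
orientation: [[0.793, -0.609, -0.0], [-0.609, -0.793, 0.0], [-0.0, -0.0, -1.0]]
ft_force: [-4.9, 4.5, 3.3]
width: 0.3
grip_force: 3.1
```

```bash
python3 - <<'E'
from h import *
s=st()
E
```

```text
11.5 vice [ -1.5 117.2  49.2] F vice [0.7 6.6 3.3] width 0.2827121294934077 yaw -37.49
```

>>> {"method": "jog_arm", "body": {"deltas": [[0, 0, 0, 3, 0, 0, 1], [0, 0, 0, 6, 0, 0, 1], [0, 0, 0, 9, 0, 0, 1], [0, 0, 0, 12, 0, 0, 1], [0, 0, 0, 14, 0, 0, 1]]}}

```text
t: 11.92
tcp_pos: [422.3, 155.6, 48.9]
orientation: [[0.793, -0.609, -0.0], [-0.609, -0.793, 0.0], [-0.0, -0.0, -1.0]]
ft_force: [-3.9, 2.5, 3.8]
width: 0.6
grip_force: 2.3
```

>>> {"method": "jog_arm", "body": {"deltas": [[0, 0, 0, 1, 0, 0, 1], [0, 0, 0, 2, 0, 0, 1], [0, 0, 0, 3, 0, 0, 1], [0, 0, 0, 4, 0, 0, 1], [0, 0, 0, 5, 0, 0, 1]]}}

```text
t: 12.33
tcp_pos: [425.7, 152.9, 48.9]
orientation: [[0.793, -0.609, -0.001], [-0.609, -0.793, 0.001], [-0.001, -0.0, -1.0]]
ft_force: [-5.2, 5.6, 5.5]
width: 0.3
grip_force: 3.9
```

```bash
python3 - <<'E'
from h import *
s=st(); p,q=tin2((-42,-15))
H=q[(q[:,2]>64)&(q[:,2]<71)&(abs(q[:,0])<22)&(q[:,1]>30)&(q[:,1]<100)]; print("housing",len(H),np.percentile(H,[1,50,99],axis=0).round(1))
cv2.imwrite("pics/w6.png",p["image"])
E
```

```text
12.3333 vice [-1.5 98.9 48.9] F vice [1.3 7.6 5.5] width 0.29823576873482316 yaw -37.49
tin vice 7604 7610 -42.2 -12.8
housing 5824 [[-18.5  50.9  64.3]
 [ -1.3  69.3  67.4]
 [ 16.   90.7  70. ]]
```

View pics/w6.png

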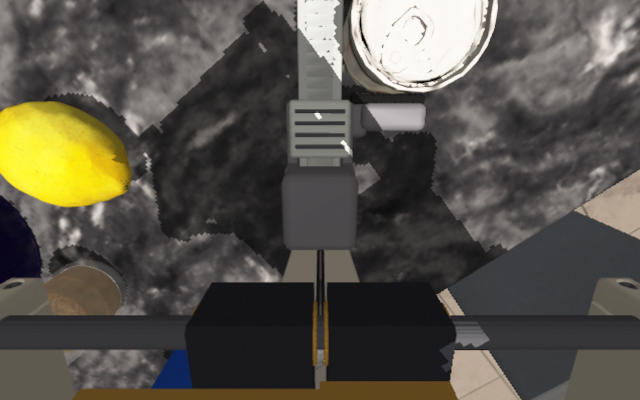

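>>> {"method": "jog_arm", "body": {"deltas": [[0, 0, 0, 1, 0, 0, 1], [0, 0, 0, 2, 0, 0, 1], [0, 0, 0, 3, 0, 0, 1], [0, 0, 0, 3, 0, 0, 1]]}}

```text
t: 12.72
tcp_pos: [427.7, 151.4, 48.8]
orientation: [[0.793, -0.609, -0.002], [-0.609, -0.793, 0.001], [-0.002, -0.0, -1.0]]
ft_force: [-5.6, 6.8, 6.3]
width: 0.8
grip_force: 4.5
```

>>> {"method": "jog_arm", "body": {"deltas": [[0, 0, 0, 1, 0, 0, 1], [0, 0, 0, 2, 0, 0, 1], [0, 0, 0, 2, 0, 0, 1]]}}

```text
t: 12.97
tcp_pos: [427.8, 151.3, 48.8]
orientation: [[0.793, -0.609, -0.004], [-0.609, -0.793, 0.003], [-0.005, 0.0, -1.0]]
ft_force: [-10.0, 11.1, 12.2]
width: 0.3
grip_force: 7.9
```

>>> {"method": "jog_arm", "body": {"deltas": [[0, 0, 0, 1, 0, 0, 1], [0, 0, 0, 2, 0, 0, 1], [0, 0, 0, 2, 0, 0, 1]]}}

```text
t: 13.22
tcp_pos: [427.8, 151.3, 48.8]
orientation: [[0.793, -0.609, -0.007], [-0.609, -0.793, 0.005], [-0.008, 0.0, -1.0]]
ft_force: [-13.6, 16.9, 16.2]
width: 0.5
grip_force: 11.2
```

```bash
python3 - <<'E'
from h import *
s=st(); p,q=tin2((-42,-15))
H=q[(q[:,2]>64)&(q[:,2]<71)&(abs(q[:,0])<22)&(q[:,1]>30)&(q[:,1]<100)]; print("housing",len(H),np.percentile(H,[1,50,99],axis=0).round(1))
E
```

```text
13.2167 vice [-1.6 96.2 48.8] F vice [ 5.2 21.1 16.2] width 0.4964306188999652 yaw -37.55
tin vice 7633 7638 -42.2 -15.5
housing 5821 [[-18.5  48.2  64.3]
 [ -1.4  66.5  67.4]
 [ 16.   87.7  70. ]]
```

>>> {"method": "jog_arm", "body": {"deltas": [[0, 0, 0, -4, 0, 0, 1], [0, 0, 0, -10, 0, 0, 1], [0, 0, 0, -20, 0, 0, 1], [0, 0, 0, -30, 0, -20, 1], [0, 0, 0, -40, 0, -48, 1]]}}

```text
t: 13.68
tcp_pos: [398.0, 172.2, 95.2]
orientation: [[0.793, -0.609, -0.005], [-0.609, -0.793, -0.001], [-0.003, 0.004, -1.0]]
ft_force: [0.4, 0.3, 0.5]
width: 0.3
grip_force: 0.0
```

```bash
python3 - <<'E'
from h import *
s=st(); p,q=tin2((-42,-15)); cv2.imwrite("pics/w7.png",p["image"])
H=q[(q[:,2]>64)&(q[:,2]<71)&(abs(q[:,0])<22)&(q[:,1]>30)&(q[:,1]<110)]; print("housing",len(H),np.percentile(H,[1,50,99],axis=0).round(1))
t=optics.grab_frame("top"); P=cloud(t).reshape(-1,3); d=P[:,:2]-O; Q=np.c_[d@VX,d@VY,P[:,2]]
T=Q[(np.hypot(Q[:,0]+40.5,Q[:,1]+16.5)<40)&(Q[:,2]>64)&(Q[:,2]<80)]; print("tin top",len(T),T.mean(0))
a=cv2.resize(t["image"][185:270,240:360],None,fx=5,fy=5,interpolation=cv2.INTER_CUBIC)
b=p["image"][0:300]; b=cv2.resize(b,(600,281)); a=cv2.resize(a,(440,311))
c=np.zeros((592,600,3),np.uint8); c[:281]=b; c[281:592,:440]=a; cv2.imwrite("pics/final.png",c)
E
```

```text
13.6833 vice [ -3.  132.7  95.2] F vice [ 0.4 -0.1  0.5] width 0.2642426691713809 yaw -37.52
tin vice 950 950 -41.9 -6.4
housing 3997 [[-18.6  48.6  64.3]
 [ -1.2  66.4  67.4]
 [ 16.1  86.5  69.1]]
tin top 249 [-40.39648585 -17.75128949  70.33911782]
```

View pics/final.png

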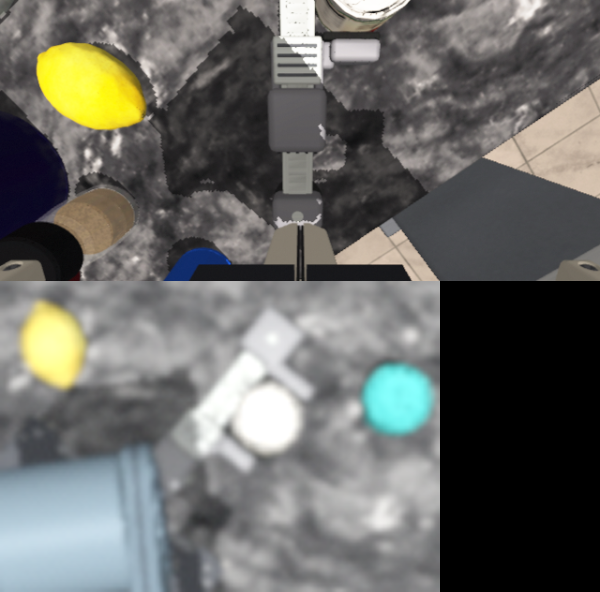

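The picture shows the tin (top-view crop px 267,417) snug between both jaws and against the bar. The arm is touching nothing, and the bystanders in view stand where they were.

```bash
python3 -c "
from bench import r
print(r.job_done())"
```

```text
the job is handed in; nothing more can be done
None
```

The tin is clamped upright and snug in the vice, resting against the bar with the jaw ratcheted up. The arm is clear, and I handed the job in at about 14 s of the 64 s allowed.

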